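Throw out the tub with the used filter cartridge

ROBOT

A 6-joint arm with a two-finger parallel gripper is mounted at the origin on the work surface. World frame = base frame: x ahead of the robot, y to its left, z up, the work surface at z = 0. Lengths are in m, angles in rad, forces in N, time in s.
With the tool pointing down it reaches from about 0.35 to 0.875 m from the base axis. Payload 4.2 kg.
Tool frame: the origin (TCP) lies midway between the tips of the shut fingers; the grasp point (between the pads) lies 19 mm behind it; y points along the fingers, x is the direction in which the jaws open and shut, and the axes are right-handed (so a half turn about y gives the same grasp; the last joint's range is limited). The gripper opens to 85 mm and grips with 20 to 120 N. Pads are 22 mm wide; open, the fingers measure 114 mm over their backs; the gripper's body (76 mm by 85 mm) begins 54 mm behind the grasp point. The pads swing forward as they close: fully open they stand 13 mm farther back than shut.
Start: joints at [-0.853, 0.385, 0.008, 0, -1.194, -0.259], TCP at [0.277, -0.56, 0.231] pointing down, gripper open.
Joint ranges: [-3.14, 3.14], [-1.21, 2.06], [-1.07, 1.41], [-3.16, 2.05], [-2.99, -0.16], [-3.1, 3.1]. Speed limits (rad/s): [2.79, 2.79, 3.14, 3.14, 3.14, 3.14].

INTERFACE

Orientations are given as a rotation vector (axis times angle).
In Python, from cell import read_state, snapshot, close_job gives the robot as it stands. The module is installed in compiled form; this text tells all that it offers.
- The arm moves only by the tool carry_out, never from a script. Its argument "deltas" is text: rows parted by semicolons, each of 7 numbers parted by spaces: the shift along the world's x, y, z in cm, then the turn, a rotation vector about the world's x, y, z in degrees, then the opening, from -1 (shut) to 1 (fully open). In form: x y z ax ay az hand; .... A call has 1 to 8 rows; each row shifts and turns the pose as measured when the row begins; what a row does not reach is not made up. A row lasts 1/10 s, in which the tool goes at most 50 mm and 8.59 degrees, less where a joint would pass 70% of its speed; a pose out of reach is approached as far as the arm can. A call with a gripper value outside its range is refused whole. The fingers move at their own pace and stop on an object; the grip force is fixed at half the most. Time passes only in rows, so rows that do not move let the fingers close. It gives the time, the measured TCP pose, the force and the opening at its end, in the units of the state.
- read_state(): the state, without advancing time (a new reading comes with each control period).
- snapshot(name): name is "scene" or "top" or "wrist"; returns a dict with "img" (420x560x3 uint8, red, green, blue), "fovy" (degrees; the focal length in pixels is half the picture's height over the tangent of half this angle, whatever the lens; pixels are square), "cx", "cy" (the principal point, pixels), "R" (3x3) and "t" (3): a world point X has camera coordinates R X + t; the wrist camera has in their place "hand_eye" (4x4, takes a point from camera to tool coordinates, whose origin is the TCP and whose axes are the tool frame's). Camera axes: x right, y down, z forward; pixel columns grow to the right and rows downward; lengths in m; the calibration is good to about 2 mm. A picture is of the moment at which its call begins: read the wrist's pose just before it. There is no depth.
- close_job(): hands the job in, once; it reports no verdict.
The state is a dict: "clock": time; "qpos": joint angles; "qvel": joint speeds; "tau": joint torques, N m; "ee_pos": TCP position; "eef_rot": TCP orientation; "contact_force": force on the tool from outside, world axes, zero at the start; "moment": the same for the moment, N m; "width": finger opening in m.
Only numpy, scipy, OpenCV 4.12 (cv2) and the standard library are available. Lean on these libraries where they do the work, as an engineer would, in place of code of your own. Each camera call takes 0.05 s, during which the arm holds its last target.

TASK

One of the three identical lidded tubs holds the used red filter cartridge: lift lids to find it, and lay that tub's lid flat in the empty green tray. Then push the open tub, cartridge and all, along the bench and over the far edge so that both drop into the yellow waste bin; slide the tub, do not lift it. The other two tubs stay where they are with their lids on (put back any that you raise), and nothing else on the bench is to be disturbed.

Things in the scene. Friction and masses are not known exactly. Their poses are not given: they have to be found in the camera images.
- tub_a_mid (a point): the tub to be thrown away, the one with the red cartridge in it; one of three that look the same: white round open plastic tub (its lid is separate), 104 mm outer diameter, 50 mm tall, walls 4 mm, floor 4 mm, 0.12 kg, standing loose on the steel bench. The point is its centre, 25 mm above its underside; z up. Pushed with two fingertips some 50 mm apart it slides steadily in any direction; pushed on with its centre past the bench edge it tips and falls
- tub_b_mid (a point): a second tub, holding a clean whitish cartridge, to stay: white round open plastic tub (its lid is separate), 104 mm outer diameter, 50 mm tall, walls 4 mm, floor 4 mm, 0.12 kg, standing loose on the steel bench. The point is its centre, 25 mm above its underside; z up
- tub_c_mid (a point): a third tub, holding a clean whitish cartridge, to stay: white round open plastic tub (its lid is separate), 104 mm outer diameter, 50 mm tall, walls 4 mm, floor 4 mm, 0.12 kg, standing loose on the steel bench. The point is its centre, 25 mm above its underside; z up
- lid_a_knob (a point): round white lid, 112 mm diameter, plate 5 mm thick, lying loose on the rim of tub A (the one to be thrown away) (a 4 mm deep plug of 86 mm diameter under the plate keeps it centred), with an upright blue knob 24 mm in diameter and 36 mm tall at its centre; 0.07 kg. The point lies on the knob's axis, 24 mm above the plate's upper face, 12 mm below the knob's top, 29 mm above the plate's underside, 33 mm above the plug's underside; z up along the knob
- lid_b_knob (a point): round white lid, 112 mm diameter, plate 5 mm thick, lying loose on the rim of tub B (a 4 mm deep plug of 86 mm diameter under the plate keeps it centred), with an upright blue knob 24 mm in diameter and 36 mm tall at its centre; 0.07 kg. The point lies on the knob's axis, 24 mm above the plate's upper face, 12 mm below the knob's top, 29 mm above the plate's underside, 33 mm above the plug's underside; z up along the knob
- lid_c_knob (a point): round white lid, 112 mm diameter, plate 5 mm thick, lying loose on the rim of tub C (a 4 mm deep plug of 86 mm diameter under the plate keeps it centred), with an upright blue knob 24 mm in diameter and 36 mm tall at its centre; 0.07 kg. The point lies on the knob's axis, 24 mm above the plate's upper face, 12 mm below the knob's top, 29 mm above the plate's underside, 33 mm above the plug's underside; z up along the knob
- cart_a_mid (a point): the used, red filter cartridge, a cylinder 28 mm in diameter and 70 mm long, lying loose inside tub A and hidden by its lid at the start (it may roll in there). The point is its centre
- cart_b_mid (a point): a clean, whitish filter cartridge, a cylinder 28 mm in diameter and 70 mm long, lying loose inside tub B and hidden by its lid at the start (it may roll in there). The point is its centre
- cart_c_mid (a point): a clean, whitish filter cartridge, a cylinder 28 mm in diameter and 70 mm long, lying loose inside tub C and hidden by its lid at the start (it may roll in there). The point is its centre
- tray_in (a point): empty lime-green tray, 250 mm along its x, 210 mm along its y, rim 18 mm high, walls 5 mm, fixed to the bench left or right of the tubs. The point is the centre of its inner floor, 5 mm above the bench
- bench_edge (a point): a point on the straight far edge of the steel bench top, which runs along y; the bench surface is at this height and ends at this x
- bin_mouth (a point): yellow open waste bin standing on a low trolley at the bench's far side, partly tucked below the edge. The point is the centre of its mouth at rim height, 55 mm below the bench surface. Mouth inside: 284 mm along x, 364 mm along y; 110 mm deep to its floor, near wall 8 mm thick
- amber: bystander: amber jar with black cap, 56 mm diameter, 110 mm tall, near the far edge; origin under its base
- reagent: bystander: white jar with blue cap, 60 mm diameter, 100 mm tall, near the far edge; origin under its base
- mortar: bystander: white ceramic bowl, 90 mm diameter, 45 mm tall, on the robot's side of the tubs; origin under its base
- spatula: bystander: spatula with green handle, 160 mm long, lying on the robot's side of the tubs; origin at its underside
- hotplate: fixed white hot plate (cold), 200 mm along x, 180 mm along y, 62 mm high, on the side of the tubs opposite to the tray; origin under its base

How it is judged:
On the way, in this order (a step that is already met when the one before it is completed fails the run):
1. the lid of the tub with the red cartridge is lifted clear while the tub stays in place (z of lid_a_knob in the frame of tub_a_mid above 0.085 m and distance of tub_a_mid from where it was at the start of the episode below 0.04 m), for 0.1 s.
2. that lid lies flat in the tray and is let go, the tub still in place (x of lid_a_knob in the frame of tray_in between -0.1 and 0.1 m and y of lid_a_knob in the frame of tray_in between -0.08 and 0.08 m and z of lid_a_knob in the frame of tray_in below 0.047 m and angle between lid_a_knob's own z axis and vertical below 0.15 rad and distance of tub_a_mid from where it was at the start of the episode below 0.04 m and contact force between the fingers and lid_a below 0.1 N), for 0.2 s.
3. the tub has been slid to the edge, upright on the bench (world x of tub_a_mid above 0.63 m and angle between tub_a_mid's own z axis and vertical below 0.2 rad and height (world z) of tub_a_mid between 0.015 and 0.04 m), for 0.05 s.
4. the tub and the red cartridge are in the bin (x of tub_a_mid in the frame of bin_mouth between -0.145 and 0.145 m and y of tub_a_mid in the frame of bin_mouth between -0.185 and 0.185 m and z of each of tub_a_mid, cart_a_mid in the frame of bin_mouth below -0.02 m and x of cart_a_mid in the frame of bin_mouth between -0.145 and 0.145 m and y of cart_a_mid in the frame of bin_mouth between -0.185 and 0.185 m), for 0.2 s.
At the end, for the whole second after the job is handed in: Tub A and the red cartridge at rest in the bin, 20 mm or more below its rim; tub A's lid flat (within 0.15 rad) and at rest in the tray; tubs B and C within 40 mm of their starts, cartridges inside, lids seated (within 15 mm of centre and 0.1 rad of level) (all of step 4 and linear speed of each of tub_a, cart_a below 0.05 m/s and x of lid_a_knob in the frame of tray_in between -0.1 and 0.1 m and y of lid_a_knob in the frame of tray_in between -0.08 and 0.08 m and z of lid_a_knob in the frame of tray_in below 0.047 m and angle between lid_a_knob's own z axis and vertical below 0.15 rad and linear speed of lid_a below 0.03 m/s and horizontal distance between lid_b_knob and tub_b_mid below 0.015 m and angle between each of lid_b_knob, lid_c_knob's own z axis and vertical below 0.1 rad and z of lid_b_knob in the frame of tub_b_mid below 0.062 m and distance of each of tub_b_mid, tub_c_mid from where it was at the start of the episode below 0.04 m and horizontal distance between cart_b_mid and tub_b_mid below 0.048 m and horizontal distance between lid_c_knob and tub_c_mid below 0.015 m and z of lid_c_knob in the frame of tub_c_mid below 0.062 m and horizontal distance between cart_c_mid and tub_c_mid below 0.048 m); the robot touches nothing.
It fails at once if the tub with the red cartridge is lifted off the bench (by more than 25 mm) (height (world z) of tub_a_mid above 0.05 m).
It fails at once if another tub is shifted by more than 50 mm (distance of any of tub_b_mid, tub_c_mid from where it was at the start of the episode above 0.05 m).
It fails at once if a bystander is moved by more than 30 mm (distance of any of amber, reagent, mortar, spatula from where it was at the start of the episode above 0.03 m).
It also fails if it takes over 70 s, if anything falls off the work surface, if the arm or the gripper's body presses on something with over 40 N, if the wrist force passes 120 N, or if a joint passes its speed limit or range.

## Working session

There is one attempt and no reset: what is moved stays moved. The work goes in short steps, Python scripts to look and compute and a tool call to move; the robot and the scene stay as the last step left them, time stands still between calls to the robot, and variables do not carry over. Pictures are saved under pics/ and viewed, and the job is handed in when it is done.

Besides the shell and the picture viewer there is one more tool, called after ">>>" by a JSON object that holds its "op" and its "data", one argument or row to a line. carry_out: Moves the arm, as the interface text tells. Its arguments: {"type":"object","properties":{"deltas":{"type":"string"}},"required":["deltas"]}

```bash
mkdir -p pics; python3 - <<'E'
from cell import read_state, snapshot
import cv2
s=read_state();print(s)
for n in("scene","top","wrist"):
    d=snapshot(n);cv2.imwrite(f"pics/{n}0.png",d["img"][:,:,::-1])
    print(n,{k:v for k,v in d.items() if k!="img"})
E
```

```text
{'clock': 0.0, 'qpos': array([-8.53387884e-01,  3.85590674e-01,  6.63357798e-03, -4.72106236e-04,
       -1.19401554e+00, -2.58634168e-01]), 'qvel': array([-0.0002169 ,  0.00166595, -0.00017798,  0.00060117,  0.00110735,
        0.00119563]), 'tau': array([ 3.51107228e-04, -3.92285979e+01,  1.88404495e+01,  4.18626890e+00,
       -4.67028294e-03, -2.12490488e-05]), 'ee_pos': array([ 0.27655426, -0.55983748,  0.23020802]), 'eef_rot': array([-0.95410768, -1.53890313,  1.53698871]), 'contact_force': array([-0.15860262, -0.24508184, -0.5116942 ]), 'moment': array([-0.00458655, -0.06908238,  0.02032284]), 'width': 0.0853158768940015}
scene {'fovy': 43.361303406149, 'cx': 286.23918664641894, 'cy': 210.03764552375566, 'R': array([[ 0.75584028,  0.65467479, -0.01031491],
       [ 0.45002497, -0.53088033, -0.71808328],
       [-0.475587  ,  0.5381143 , -0.69588074]]), 't': array([-0.42256597, -0.19500825,  1.87190912])}
top {'fovy': 53.46697054688547, 'cx': 281.5651080193368, 'cy': 208.0001937494262, 'R': array([[-0.02322575, -0.99969593, -0.0082828 ],
       [-0.98200698,  0.02436635, -0.18726607],
       [ 0.18741095,  0.00378437, -0.98227431]]), 't': array([0.00516634, 0.5490782 , 0.98568678])}
wrist {'fovy': 69.61591373489645, 'cx': 284.9868218480238, 'cy': 206.4871349686054, 'hand_eye': array([[ 9.99999973e-01, -2.30654051e-04, -1.59348731e-05,
         5.86784282e-04],
       [-4.72439064e-05, -2.71319962e-01,  9.62489208e-01,
        -1.42242210e-01],
       [-2.26325485e-04, -9.62489182e-01, -2.71319966e-01,
         6.91681597e-02],
       [ 0.00000000e+00,  0.00000000e+00,  0.00000000e+00,
         1.00000000e+00]])}
```

View pics/top0.png

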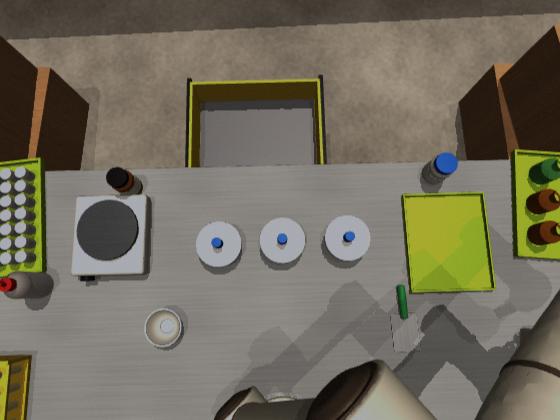

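View pics/scene0.png

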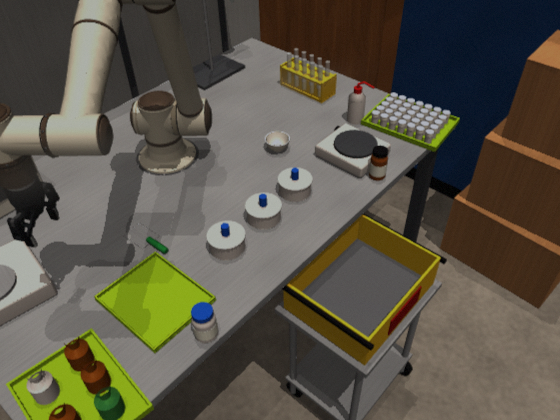

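View pics/wrist0.png

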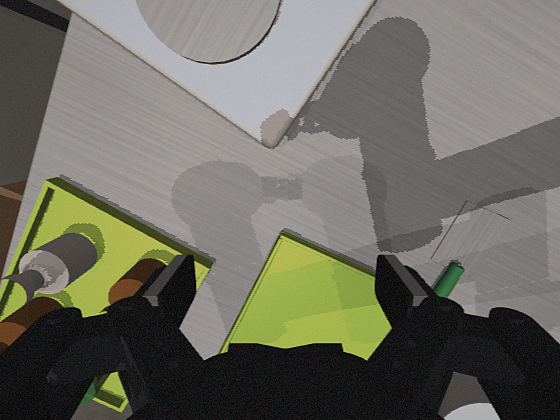

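The top view shows three lidded tubs with knobs near (217,243), (282,239) and (349,237). The tray is around (448,243), the bin mouth around (257,125) and the edge at row ~165. Next I'll measure these.

```bash
cat > h.py <<'E'
import numpy as np, cv2
from cell import read_state, snapshot
from scipy.spatial.transform import Rotation as Ro
def save(d,n): cv2.imwrite(f"pics/{n}.png",d["img"][:,:,::-1])
def cam(d,s=None):
    f=d["img"].shape[0]/2/np.tan(np.radians(d["fovy"])/2)
    if "R" in d: R=d["R"].T; c=-R@d["t"]
    else:
        H=d["hand_eye"];Rt=Ro.from_rotvec(s["eef_rot"]).as_matrix()
        R=Rt@H[:3,:3];c=s["ee_pos"]+Rt@H[:3,3]
    return f,R,c
def ray(d,uv,s=None):
    f,R,c=cam(d,s);v=R@np.array([(uv[0]-d["cx"])/f,(uv[1]-d["cy"])/f,1]);return c,v/np.linalg.norm(v)
def onz(d,uv,z,s=None):
    c,v=ray(d,uv,s);return c+v*(z-c[2])/v[2]
def proj(d,X,s=None):
    f,R,c=cam(d,s);p=R.T@(np.asarray(X)-c);return np.array([d["cx"]+f*p[0]/p[2],d["cy"]+f*p[1]/p[2]])
def tri(r1,r2):
    (c1,v1),(c2,v2)=r1,r2
    k=np.linalg.lstsq(np.c_[v1,-v2],c2-c1,rcond=None)[0]
    a,b=c1+k[0]*v1,c2+k[1]*v2
    return (a+b)/2,np.linalg.norm(a-b)
def blobs(img,lo,hi,amin=20):
    hsv=cv2.cvtColor(img,cv2.COLOR_RGB2HSV);m=cv2.inRange(hsv,np.array(lo),np.array(hi))
    n,l,st,ce=cv2.connectedComponentsWithStats(m)
    return [(ce[i],st[i]) for i in range(1,n) if st[i][4]>=amin],m,l
E
python3 - <<'E'
from h import *
np.set_printoptions(precision=4,suppress=True)
t=snapshot("top");s=snapshot("scene")
B={}
for n,d in(("top",t),("scene",s)):
    b,m,l=blobs(d["img"],(105,150,60),(125,255,255));print(n,[(c.round(1),st[4]) for c,st in b])
    B[n]=sorted([c for c,st in b if st[4]<400 and (180<c[0]<400 and 160<c[1]<300)],key=lambda c:c[0])
for a,b in zip(B["top"],B["scene"][::-1]):
    P,e=tri(ray(t,a),ray(s,b));print("knob",P,e)
# tray
b,m,l=blobs(t["img"],(28,120,60),(45,255,255),100)
for c,st in b:print("green",c,st)
for uv in((403,195),(484,193),(494,290),(411,293)): print("tray rim",uv,onz(t,uv,.018))
for uv in((60,169),(400,162),(480,160),(150,168)): print("edge",uv,onz(t,uv,0))
for uv in((190,79),(322,76),(193,90),(318,90)): print("bin",uv,onz(t,uv,-.055))
for uv in ((445,163),(119,180)): print(onz(t,uv,.105))
print('hot',onz(t,(77,196),.062),onz(t,(147,273),.062))
E
```

```text
top [(array([446.3, 162.7]), np.int32(355)), (array([349.4, 235.9]), np.int32(72)), (array([282. , 238.5]), np.int32(74)), (array([216.1, 242.3]), np.int32(71))]
scene [(array([294.6, 173.5]), np.int32(66)), (array([262.4, 199.7]), np.int32(75)), (array([224.7, 229.3]), np.int32(84)), (array([201.8, 312.2]), np.int32(352))]
knob [0.4651 0.1511 0.0705] 0.001164446182863242
knob [ 0.4707 -0.0072  0.072 ] 0.0004819148050250558
knob [ 0.4732 -0.1688  0.0733] 0.0015997043988910942
green [256.2905 106.3255] [188  78 136  89 888]
green [533.1212 204.0025] [ 514  149   46  111 2821]
green [ 28.606 217.313] [   0  157   42  120 1703]
green [447.4236 242.1422] [ 403  192   93  101 8032]
green [  3.5281 387.3438] [  0 361   9  59 320]
tray rim (403, 195) [ 0.5819 -0.3219  0.018 ]
tray rim (484, 193) [ 0.5819 -0.5306  0.018 ]
tray rim (494, 290) [ 0.3365 -0.5273  0.018 ]
tray rim (411, 293) [ 0.334  -0.3224  0.018 ]
edge (60, 169) [0.6798 0.5822 0.    ]
edge (400, 162) [ 0.6759 -0.3263  0.    ]
edge (480, 160) [ 0.6759 -0.5391  0.    ]
edge (150, 168) [0.6764 0.341  0.    ]
bin (190, 79) [ 0.9605  0.2515 -0.055 ]
bin (322, 76) [ 0.9593 -0.1349 -0.055 ]
bin (193, 90) [ 0.9255  0.2421 -0.055 ]
bin (318, 90) [ 0.9156 -0.1215 -0.055 ]
[ 0.6391 -0.403   0.105 ]
[0.6169 0.3798 0.105 ]
hot [0.5901 0.5    0.062 ] [0.3964 0.3184 0.062 ]
```

```bash
python3 - <<'E'
from h import *
np.set_printoptions(precision=4,suppress=True)
s=read_state();print(Ro.from_rotvec(s["eef_rot"]).as_matrix(),s["clock"])
for n in("top","scene"):print(cam(snapshot(n))[2])
E
```

```text
[[-0.4428 -0.0006 -0.8966]
 [ 0.8966  0.0009 -0.4428]
 [ 0.0011 -1.      0.0001]] 0.25
[ 0.3546 -0.0119  1.0711]
[ 1.2974 -0.8342  1.1582]
```

>>> {"op": "carry_out", "data": {
  "deltas": "2.2 4.4 0 0 0 -3.3 1; 2.2 4.4 0 0 0 -3.3 1; 2.2 4.4 0 0 0 -3.3 1; 2.2 4.4 0 0 0 -3.3 1; 2.2 4.4 0 0 0 -3.3 1; 2.2 4.4 0 0 0 -3.3 1; 2.2 4.4 0 0 0 -3.3 1; 2.2 4.4 0 0 0 -3.3 1"
}}

```text
clock: 1.15
ee_pos: [0.4523, -0.2041, 0.2302]
eef_rot: [-1.226, -1.186, 1.185]
contact_force: [1.1, -0.2, 0.1]
width: 0.0853
```

>>> {"op": "carry_out", "data": {
  "deltas": "2.1 3.5 -4 0 0 0 1; 0 0 -4.5 0 0 0 1; 0 0 0 0 0 0 1"
}}

```text
clock: 1.45
ee_pos: [0.4747, -0.1678, 0.1519]
eef_rot: [-1.229, -1.199, 1.187]
contact_force: [-1.2, -0.1, 0.5]
width: 0.0855
```

```bash
python3 - <<'E'
from h import *
np.set_printoptions(precision=4,suppress=True)
s=read_state();print(s["ee_pos"],Ro.from_rotvec(s["eef_rot"]).as_matrix(),s["clock"])
d=snapshot("wrist");save(d,"w1")
for z in (.073,.091):print(proj(d,[.4732,-.1688,z],s))
b,m,l=blobs(d["img"],(105,150,60),(125,255,255))
for c,st in b:print(c,st,onz(d,c,.075,s))
E
```

```text
[ 0.4747 -0.1678  0.1519] [[ 0.0241  0.0103 -0.9997]
 [ 0.9997 -0.0009  0.0241]
 [-0.0006 -0.9999 -0.0103]] 1.45
[283.2897 212.5002]
[283.1337 220.139 ]
[504.483  208.7181] [ 469  186   59   41 1089] [ 0.4736 -0.0018  0.075 ]
[284.6327 215.0307] [269 193  32  42 912] [ 0.4746 -0.1678  0.075 ]
```

View pics/w1.png

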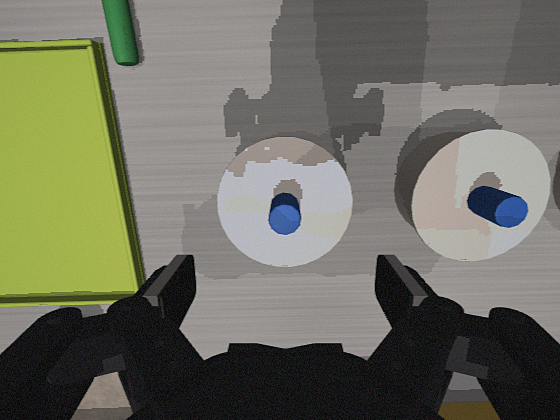

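>>> {"op": "carry_out", "data": {
  "deltas": "0 0 -4.5 0 0.6 -1.4 1; 0 0 -3.5 0 0 0 1; 0 0 -0.8 0 0 0 1; 0 0 0 0 0 0 -1; 0 0 0 0 0 0 -1; 0 0 0 0 0 0 -1; 0 0 0 0 0 0 -1; 0 0 0 0 0 0 -1"
}}

```text
clock: 2.3
ee_pos: [0.4897, -0.1738, 0.0827]
eef_rot: [-1.267, -1.197, 1.16]
contact_force: [-0.4, 0.9, -1.1]
width: 0.016
```

```bash
python3 - <<'E'
from h import *
np.set_printoptions(precision=4,suppress=True)
s=read_state();print(s["ee_pos"],s["width"],s["qpos"],s["qvel"],Ro.from_rotvec(s["eef_rot"]).as_matrix(),s["clock"],s["contact_force"])
d=snapshot("wrist");save(d,"w2")
d=snapshot("scene");cv2.imwrite("pics/s2.png",cv2.resize(d["img"][130:330,120:400,::-1],None,fx=2.8,fy=2.8))
E
```

```text
[ 0.4897 -0.1738  0.0827] 0.015987305050911754 [-0.0235  0.3548 -0.4761  0.0129 -0.7014 -1.6064] [-0.0011 -0.0169  0.004  -0.0022 -0.0061 -0.0002] [[ 0.0495  0.0383 -0.998 ]
 [ 0.9987 -0.0092  0.0492]
 [-0.0073 -0.9992 -0.0387]] 2.3 [-0.4234  0.9272 -1.0706]
```

View pics/w2.png

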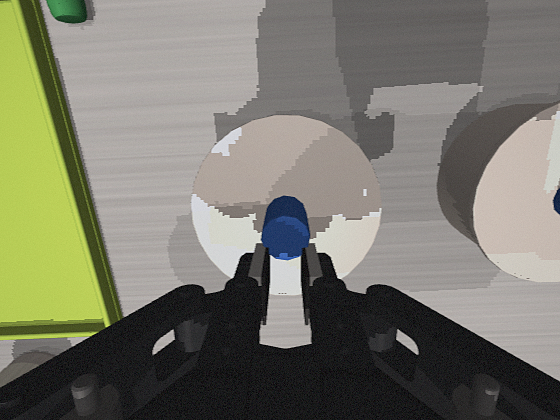

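View pics/s2.png

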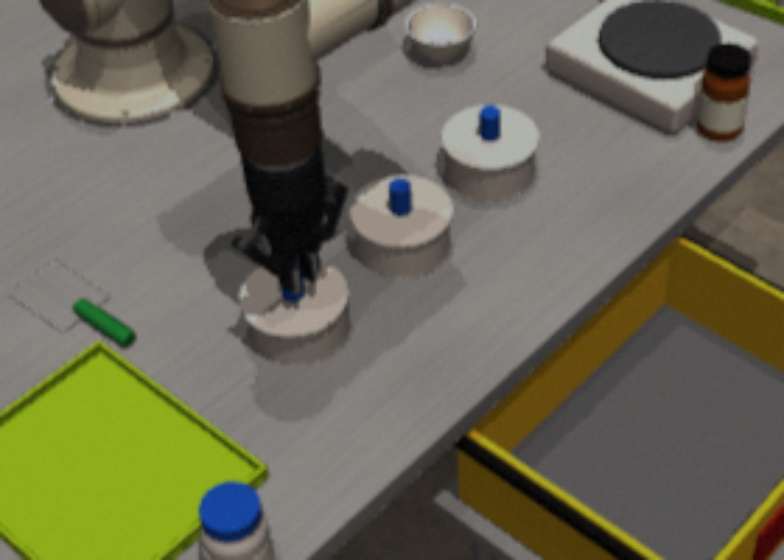

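>>> {"op": "carry_out", "data": {
  "deltas": "0 0 0 0 0 0 1"
}}

```text
clock: 2.5
ee_pos: [0.4896, -0.1737, 0.0826]
eef_rot: [-1.266, -1.197, 1.161]
contact_force: [0.1, -0.7, 0.0]
width: 0.0288
```

>>> {"op": "carry_out", "data": {
  "deltas": "0 0 0 0 0 0 1; 0 0 0 0 0 0 1"
}}

```text
clock: 2.7
ee_pos: [0.4896, -0.1738, 0.0827]
eef_rot: [-1.266, -1.197, 1.161]
contact_force: [-0.9, 0.5, -1.0]
width: 0.0582
```

```bash
python3 - <<'E'
from h import *
np.set_printoptions(precision=4,suppress=True)
s=read_state();print(s["ee_pos"],s["width"],Ro.from_rotvec(s["eef_rot"]).as_matrix(),s["clock"])
d=snapshot("wrist");save(d,"w3")
b,m,l=blobs(d["img"],(105,150,60),(125,255,255))
for c,st in b:print(c,st,onz(d,c,.075,s))
E
```

```text
[ 0.4896 -0.1738  0.0827] 0.05818747131795454 [[ 0.0486  0.038  -0.9981]
 [ 0.9988 -0.0096  0.0483]
 [-0.0078 -0.9992 -0.0385]] 2.7
[285.5485 228.9605] [ 262  196   48   64 2279] [ 0.4748 -0.1725  0.075 ]
[557.1864 204.5593] [554 196   6  18  59] [ 0.4678 -0.0342  0.075 ]
```

>>> {"op": "carry_out", "data": {
  "deltas": "0 0 2 0 0 0 1; 0 0 0 0 0 0 1"
}}

```text
clock: 2.95
ee_pos: [0.4894, -0.1738, 0.1025]
eef_rot: [-1.265, -1.196, 1.162]
contact_force: [-0.5, 0.1, -0.1]
width: 0.0856
```

>>> {"op": "carry_out", "data": {
  "deltas": "-1.5 0.4 0 0.5 2.2 2.8 1; 0 0 0 0 0 0 1"
}}

```text
clock: 3.15
ee_pos: [0.4736, -0.1697, 0.1018]
eef_rot: [-1.206, -1.208, 1.211]
contact_force: [0.7, -0.5, -0.3]
width: 0.0852
```

>>> {"op": "carry_out", "data": {
  "deltas": "0 0 -2 0 0 0 1; 0 0 -1.5 0 0 0 1"
}}

```text
clock: 3.35
ee_pos: [0.4759, -0.1699, 0.0674]
eef_rot: [-1.212, -1.212, 1.207]
contact_force: [-0.8, -0.3, -0.2]
width: 0.0853
```

>>> {"op": "carry_out", "data": {
  "deltas": "0 0 -0.3 0 0 0 1; 0 0 0 0 0 0 1"
}}

```text
clock: 3.55
ee_pos: [0.4748, -0.17, 0.062]
eef_rot: [-1.21, -1.207, 1.208]
contact_force: [-0.8, 0.0, -0.3]
width: 0.0857
```

```bash
python3 - <<'E'
from h import *
np.set_printoptions(precision=4,suppress=True)
s=read_state();print(s["ee_pos"],s["width"],Ro.from_rotvec(s["eef_rot"]).as_matrix(),s["clock"])
d=snapshot("wrist");save(d,"w4")
b,m,l=blobs(d["img"],(105,150,60),(125,255,255))
for c,st in b:print(c,st,onz(d,c,.075,s))
E
```

```text
[ 0.4748 -0.17    0.062 ] 0.08570576783137783 [[ 0.002  -0.0001 -1.    ]
 [ 1.     -0.0004  0.002 ]
 [-0.0004 -1.      0.0001]] 3.55
[278.9356 275.3474] [ 252  234   54   77 2933] [ 0.4758 -0.1725  0.075 ]
```

View pics/w4.png

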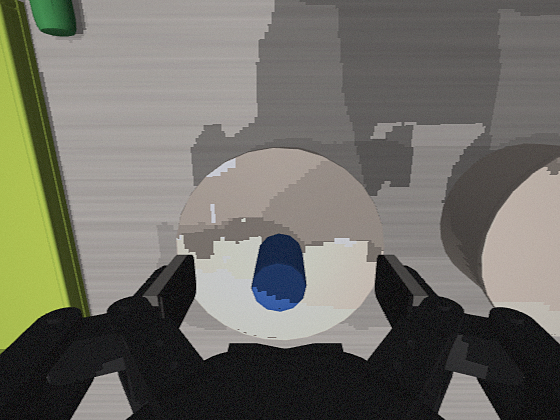

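>>> {"op": "carry_out", "data": {
  "deltas": "0 -0.2 0.3 0 0 0 0; 0 0 0 0 0 0 -0.5"
}}

```text
clock: 3.8
ee_pos: [0.4758, -0.1722, 0.0663]
eef_rot: [-1.212, -1.209, 1.207]
contact_force: [-0.2, -0.6, 1.0]
width: 0.0593
```

>>> {"op": "carry_out", "data": {
  "deltas": "0 0 0 0 0 0 -1; 0 0 0 0 0 0 -1"
}}

```text
clock: 4.0
ee_pos: [0.4765, -0.1724, 0.0674]
eef_rot: [-1.214, -1.211, 1.206]
contact_force: [-0.0, 0.5, 0.4]
width: 0.0281
```

>>> {"op": "carry_out", "data": {
  "deltas": "0 0 0 0 0 0 -1; 0 0 0 0 0 0 -1"
}}

```text
clock: 4.2
ee_pos: [0.4768, -0.1724, 0.068]
eef_rot: [-1.215, -1.211, 1.205]
contact_force: [-0.5, -0.0, -1.0]
width: 0.0221
```

>>> {"op": "carry_out", "data": {
  "deltas": "0 0 0 0 0 0 -1; 0 0 0 0 0 0 -1"
}}

```text
clock: 4.4
ee_pos: [0.4766, -0.1723, 0.0678]
eef_rot: [-1.215, -1.211, 1.206]
contact_force: [-0.3, -0.6, -0.5]
width: 0.0222
```

Held at 22 mm. I'll lift it slowly.

>>> {"op": "carry_out", "data": {
  "deltas": "0 0 1 0 0 0 -1; 0 0 2 0 0 0 -1; 0 0 3 0 0 0 -1; 0 0 4 0 0 0 -1; 0 0 2 0 0 0 -1; 0 0 0 0 0 0 -1"
}}

```text
clock: 5.0
ee_pos: [0.4746, -0.1724, 0.1939]
eef_rot: [-1.213, -1.209, 1.207]
contact_force: [1.0, -0.0, -0.5]
width: 0.0223
```

```bash
python3 - <<'E'
from h import *
d=snapshot("scene");cv2.imwrite("pics/s5.png",cv2.resize(d["img"][130:330,120:400,::-1],None,fx=2.8,fy=2.8))
E
```

```text
(no output)
```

View pics/s5.png

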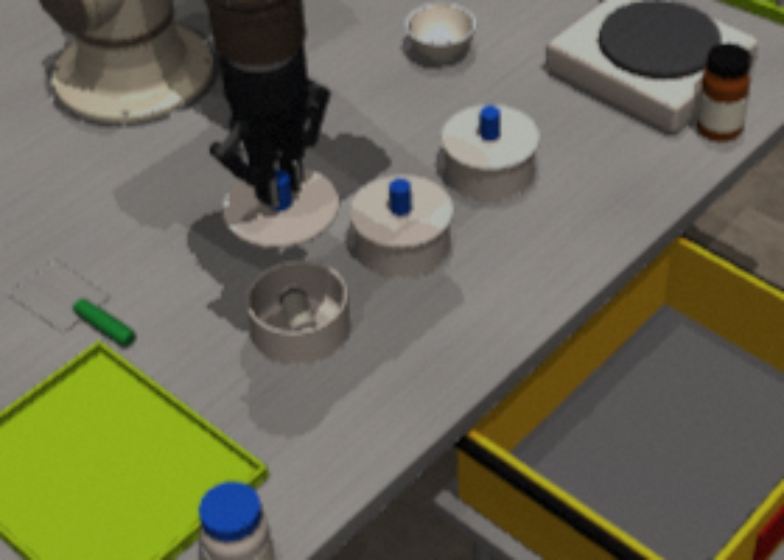

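The lid is up and the cartridge in the right-hand tub (around (298,308) in the zoom) is whitish. I'll put this lid back.

>>> {"op": "carry_out", "data": {
  "deltas": "0.2 0 -4 0 0 0 -1; 0 0 -4 0 0 0 -1; 0 0 -2 0 0 0 -1; 0 0 0 0 0 0 -1"
}}

```text
clock: 5.45
ee_pos: [0.4732, -0.1719, 0.0875]
eef_rot: [-1.21, -1.205, 1.207]
contact_force: [-0.4, 0.6, -0.7]
width: 0.0218
```

>>> {"op": "carry_out", "data": {
  "deltas": "0.3 0 -1 0 0 0 -1; 0 0 0 0 0 0 -1"
}}

```text
clock: 5.65
ee_pos: [0.4759, -0.1719, 0.0763]
eef_rot: [-1.208, -1.204, 1.208]
contact_force: [-0.1, -0.9, -0.2]
width: 0.022
```

>>> {"op": "carry_out", "data": {
  "deltas": "0.1 0 -0.7 0 0 0 -1; 0 0 0 0 0 0 -1"
}}

```text
clock: 5.85
ee_pos: [0.4781, -0.172, 0.0698]
eef_rot: [-1.21, -1.206, 1.207]
contact_force: [0.1, -0.2, 0.4]
width: 0.0225
```

>>> {"op": "carry_out", "data": {
  "deltas": "-0.1 0 -0.2 0 0 0 -1; 0 0 0 0 0 0 -1; 0 0 0 0 0 0 1; 0 0 0 0 0 0 1; 0 0 0 0 0 0 1; 0 0 0 0 0 0 1"
}}

```text
clock: 6.45
ee_pos: [0.4789, -0.1722, 0.0702]
eef_rot: [-1.215, -1.21, 1.206]
contact_force: [-0.1, -0.6, 0.2]
width: 0.0788
```

>>> {"op": "carry_out", "data": {
  "deltas": "0 0 2 0 0 0 1; 0 0 4 0 0 0 1; 0 0 2 0 0 0 1; 0 0 0 0 0 0 1"
}}

```text
clock: 6.85
ee_pos: [0.4779, -0.1722, 0.1522]
eef_rot: [-1.213, -1.208, 1.207]
contact_force: [-0.5, -0.1, -0.0]
width: 0.0853
```

```bash
python3 - <<'E'
from h import *
s=read_state();d=snapshot("wrist");save(d,"w6")
np.set_printoptions(precision=4,suppress=True)
b,m,l=blobs(d["img"],(105,150,60),(125,255,255))
for c,st in b:print(c,st,onz(d,c,.075,s))
d=snapshot("scene");cv2.imwrite("pics/s6.png",cv2.resize(d["img"][130:330,120:400,::-1],None,fx=2.8,fy=2.8))
E
```

```text
[510.2323 209.8258] [ 475  188   59   40 1085] [ 0.4736 -0.0015  0.075 ]
[285.7473 214.    ] [270 192  32  42 922] [ 0.4764 -0.1714  0.075 ]
```

View pics/s6.png

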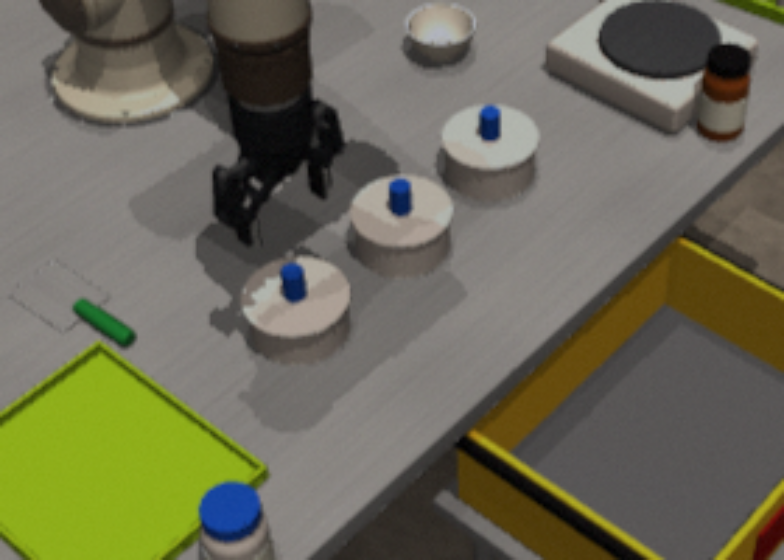

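View pics/w6.png

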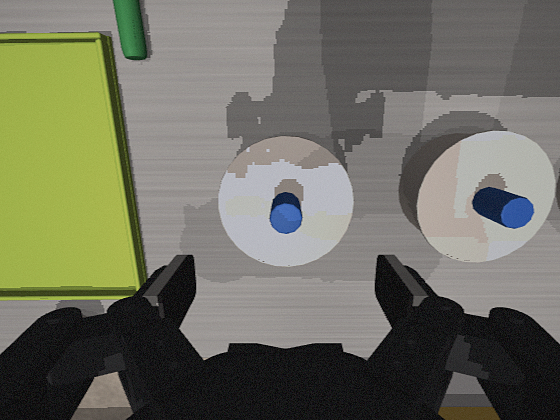

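```bash
python3 - <<'E'
from h import *
t=snapshot("top");d=snapshot("scene")
a=cv2.imread("pics/scene0.png")[210:270,190:260];b=d["img"][210:270,190:260,::-1]
cv2.imwrite("pics/c7.png",cv2.resize(np.hstack([a,b]),None,fx=5.5,fy=5.5,interpolation=cv2.INTER_CUBIC))
for n,x in(("t",t),("s",d)):
    bb,m,l=blobs(x["img"],(105,150,60),(125,255,255));print(n,[(c.round(1),st[:4],st[4]) for c,st in bb])
E
```

```text
t [(array([446.3, 162.7]), array([436, 153,  22,  21], dtype=int32), np.int32(357)), (array([350.5, 236.6]), array([347, 234,   8,   6], dtype=int32), np.int32(37)), (array([216.1, 242.3]), array([212, 238,   9,  10], dtype=int32), np.int32(72))]
s [(array([294.6, 173.4]), array([292, 168,   6,  12], dtype=int32), np.int32(65)), (array([262.4, 199.8]), array([259, 194,   7,  13], dtype=int32), np.int32(73)), (array([224.3, 230.4]), array([221, 224,   8,  14], dtype=int32), np.int32(82)), (array([201.8, 312.2]), array([191, 303,  22,  20], dtype=int32), np.int32(353))]
```

View pics/c7.png

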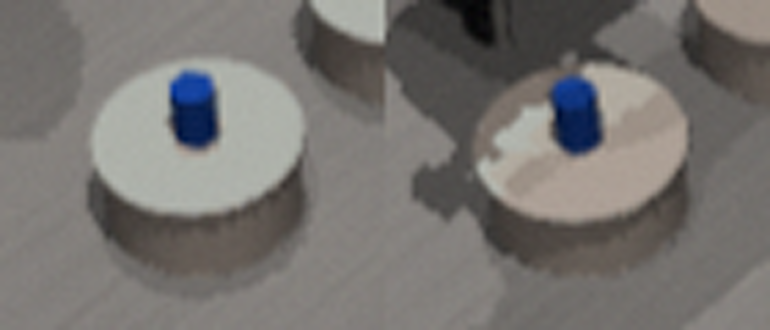

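```bash
python3 - <<'E'
from h import *
np.set_printoptions(precision=4,suppress=True)
d=snapshot("scene")
for uv in((299,302),(297,300)): print(onz(d,(uv[0]/2.8+120,uv[1]/2.8+130),.05))
# predicted outline of tub rim at candidates, drawn on s5
im=cv2.imread("pics/s5.png")
for c,col in(((.4732,-.1688),(0,0,255)),((.4765,-.1720),(0,255,0))):
    p=np.array([proj(d,[c[0]+.052*np.cos(a),c[1]+.052*np.sin(a),.05]) for a in np.linspace(0,6.28,60)])
    cv2.polylines(im,[((p-[120,130])*2.8).astype(np.int32)],True,col,1)
cv2.imwrite("pics/s5b.png",cv2.resize(im[200:400,180:420],None,fx=3,fy=3))
E
```

```text
[ 0.4851 -0.1739  0.05  ]
[ 0.4815 -0.1732  0.05  ]
```

View pics/s5b.png

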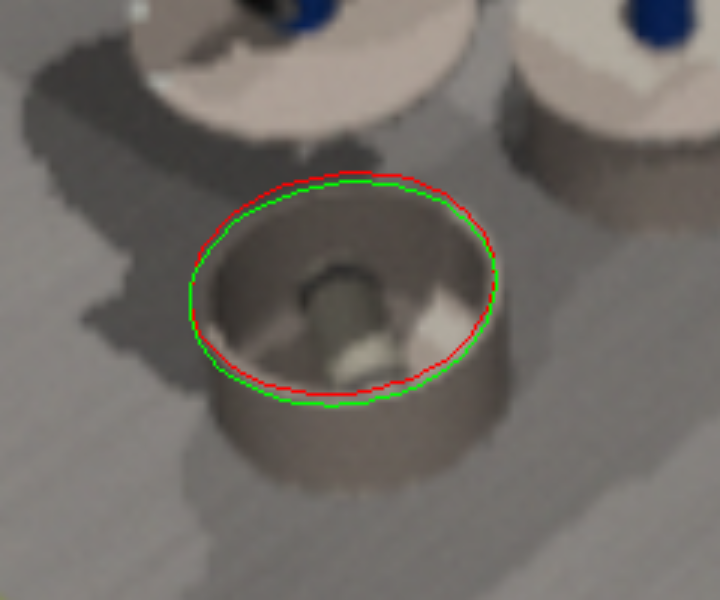

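```bash
python3 - <<'E'
from h import *
np.set_printoptions(precision=4,suppress=True)
d=snapshot("scene")
im=cv2.resize(d["img"][205:275,185:265,::-1],None,fx=8,fy=8,interpolation=cv2.INTER_CUBIC)
def circ(c,r,z,col):
    p=np.array([proj(d,[c[0]+r*np.cos(a),c[1]+r*np.sin(a),z]) for a in np.linspace(0,6.28,60)])
    cv2.polylines(im,[((p-[185,205])*8+4).astype(np.int32)],True,col,1)
circ((.4765,-.1715),.056,.055,(0,255,0))
circ((.4765,-.1715),.052,.0,(0,0,255))
circ((.482,-.172),.052,.0,(255,0,0))
cv2.imwrite("pics/c8.png",im)
E
```

```text
(no output)
```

View pics/c8.png

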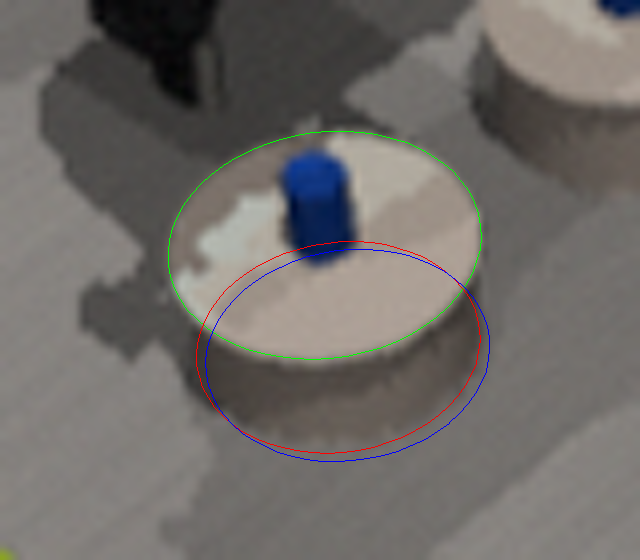

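The level-lid outline and the tub outline both fit the picture, so lid C is seated. Next is the middle tub.

>>> {"op": "carry_out", "data": {
  "deltas": "-0.2 4.2 0 0 0 0 1; -0.2 4.2 0 0 0 0 1; -0.1 4.2 0 0 0 0 1; 0 4 0 0 0 0 1; 0 0 0 0 0 0 1"
}}

```text
clock: 7.65
ee_pos: [0.4681, -0.0024, 0.1431]
eef_rot: [-1.204, -1.19, 1.212]
contact_force: [0.2, -0.7, 0.9]
width: 0.0855
```

```bash
cat > look.py <<'E'
from h import *
import sys
np.set_printoptions(precision=4,suppress=True)
s=read_state();d=snapshot("wrist");save(d,sys.argv[1])
R=Ro.from_rotvec(s["eef_rot"]).as_matrix()
print(s["ee_pos"],s["width"],s["clock"]);print(R)
b,m,l=blobs(d["img"],(105,150,60),(125,255,255))
for c,st in b:print(c,st,onz(d,c,.075,s))
E
python3 look.py w9
```

```text
[ 0.4681 -0.0024  0.1431] 0.08545702511953565 7.65
[[ 0.0091 -0.0158 -0.9998]
 [ 1.     -0.0022  0.0091]
 [-0.0024 -0.9999  0.0158]]
[477.3846 199.0385] [474 196   7   8  26] [0.4526 0.1361 0.075 ]
[500.5038 220.7633] [ 463  196   60   43 1056] [0.4691 0.1555 0.075 ]
[276.8628 228.6257] [261 205  33  43 911] [ 0.4738 -0.0083  0.075 ]
[ 47.9973 233.6588] [  25  211   60   44 1108] [ 0.4763 -0.1785  0.075 ]
```

>>> {"op": "carry_out", "data": {
  "deltas": "0.4 -0.5 -4 0 -0.9 0.5 1; 0 0 0 0 0 0 1"
}}

```text
clock: 7.9
ee_pos: [0.4717, -0.0091, 0.1017]
eef_rot: [-1.211, -1.206, 1.212]
contact_force: [-1.3, -0.1, -0.6]
width: 0.0852
```

>>> {"op": "carry_out", "data": {
  "deltas": "0 0 -2 0 0 0 1; 0 0 -1.2 0 0 0 1; 0 0 0 0 0 0 1"
}}

```text
clock: 8.2
ee_pos: [0.473, -0.0117, 0.0707]
eef_rot: [-1.213, -1.203, 1.211]
contact_force: [0.5, 0.5, -0.9]
width: 0.0855
```

```bash
python3 look.py w10
```

```text
[ 0.473  -0.0117  0.0707] 0.08550575330281136 8.2
[[ 0.0038 -0.0016 -1.    ]
 [ 1.     -0.0047  0.0038]
 [-0.0047 -1.      0.0016]]
[292.0982 265.6458] [ 267  228   51   72 2617] [ 0.4733 -0.0078  0.075 ]
[556.6203 242.6076] [553 233   7  21  79] [0.4612 0.1215 0.075 ]
[  9.1203 249.631 ] [  0 235  23  29 374] [ 0.4644 -0.1483  0.075 ]
[ 10.4464 268.8036] [  5 265  14  10  56] [ 0.4748 -0.1503  0.075 ]
[  1.7241 273.1724] [  0 268   5  11  29] [ 0.4773 -0.1554  0.075 ]
```

>>> {"op": "carry_out", "data": {
  "deltas": "0 0.4 -0.8 0 0 0 1; 0 0 0 0 0 0 0; 0 0 0 0 0 0 -0.5; 0 0 0 0 0 0 -1; 0 0 0 0 0 0 -1; 0 0 0 0 0 0 -1; 0 0 0 0 0 0 -1"
}}

```text
clock: 8.95
ee_pos: [0.4759, -0.0074, 0.0668]
eef_rot: [-1.218, -1.209, 1.205]
contact_force: [-0.4, -0.2, -0.8]
width: 0.0222
```

>>> {"op": "carry_out", "data": {
  "deltas": "0 0 0 0 0 0 -1; 0 0 0 0 0 0 -1"
}}

```text
clock: 9.15
ee_pos: [0.4757, -0.0074, 0.0666]
eef_rot: [-1.218, -1.209, 1.205]
contact_force: [0.2, 0.2, -0.0]
width: 0.0224
```

>>> {"op": "carry_out", "data": {
  "deltas": "0 0 1 0 0 0 -1; 0 0 2 0 0 0 -1; 0 0 3 0 0 0 -1; 0 0 4 0 0 0 -1; 0 0 2 0 0 0 -1; 0 0 0 0 0 0 -1"
}}

```text
clock: 9.75
ee_pos: [0.4738, -0.0082, 0.1929]
eef_rot: [-1.217, -1.206, 1.207]
contact_force: [0.2, 0.3, -0.9]
width: 0.0224
```

```bash
python3 - <<'E'
from h import *
d=snapshot("scene");cv2.imwrite("pics/s11.png",cv2.resize(d["img"][130:330,120:400,::-1],None,fx=2.8,fy=2.8))
E
```

```text
(no output)
```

View pics/s11.png

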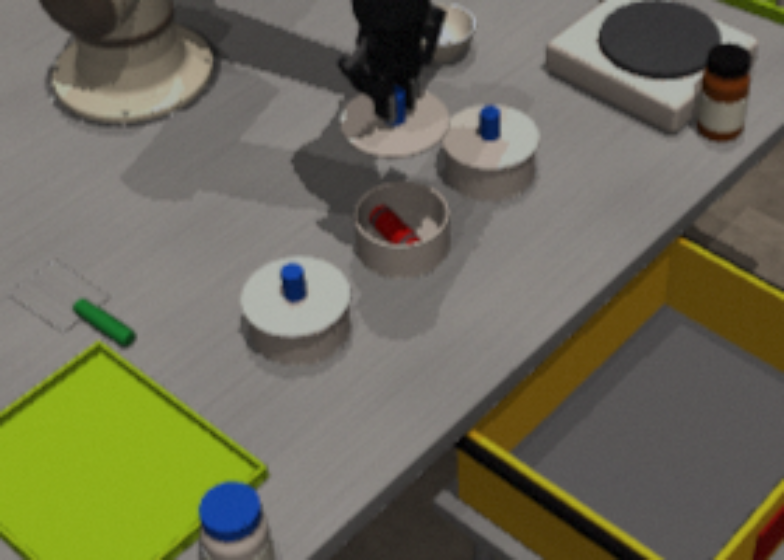

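The red cartridge is in the middle tub (around (392,225) in the zoom). I'll carry its lid to the tray centre, about (0.458, -0.425).

>>> {"op": "carry_out", "data": {
  "deltas": "-0.2 -4.5 0 0 0 0 -1; -0.2 -4.5 0 0 0 0 -1; -0.2 -4.5 0 0 0 0 -1; -0.2 -4.5 0 0 0 0 -1; -0.2 -4.5 0 0 0 0 -1; -0.2 -4.5 0 0 0 0 -1; -0.2 -4.5 0 0 0 0 -1; -0.2 -4.5 0 0 0 0 -1"
}}

```text
clock: 10.6
ee_pos: [0.4496, -0.374, 0.1803]
eef_rot: [-1.191, -1.204, 1.22]
contact_force: [0.6, 0.0, 0.3]
width: 0.0222
```

>>> {"op": "carry_out", "data": {
  "deltas": "0 -3 0 0 0 0 -1; 0 -2 -2 0 0 0 -1; 0 0 0 0 0 0 -1"
}}

```text
clock: 10.9
ee_pos: [0.4454, -0.4299, 0.1524]
eef_rot: [-1.185, -1.194, 1.213]
contact_force: [-0.4, 0.9, -1.4]
width: 0.0221
```

```bash
python3 look.py w12
```

```text
[ 0.4454 -0.4299  0.1524] 0.0220823556146021 10.9
[[ 0.0014 -0.0252 -0.9997]
 [ 1.      0.0091  0.0012]
 [ 0.0091 -0.9996  0.0252]]
[285.1564 264.1421] [ 260  226   51   73 2864] [ 0.4833 -0.4287  0.075 ]
```

View pics/w12.png

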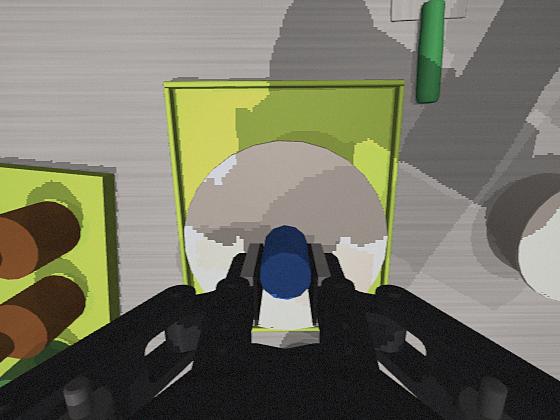

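>>> {"op": "carry_out", "data": {
  "deltas": "1.2 0.4 -3 -0.5 -1.4 0 -1; 0 0 -3 0 0 0 -1; 0 0 -2.5 0 0 0 -1; 0 0 0 0 0 0 -1"
}}

```text
clock: 11.35
ee_pos: [0.459, -0.4223, 0.0678]
eef_rot: [-1.211, -1.212, 1.212]
contact_force: [-0.4, -0.7, -1.2]
width: 0.0223
```

```bash
python3 look.py w13
```

```text
[ 0.459  -0.4223  0.0678] 0.02229208299520148 11.35
[[-0.0031  0.0023 -1.    ]
 [ 1.     -0.0025 -0.0031]
 [-0.0025 -1.     -0.0023]]
[285.13   264.5365] [ 260  225   51   74 2807] [ 0.4573 -0.4219  0.075 ]
```

>>> {"op": "carry_out", "data": {
  "deltas": "0 0 -2 0 0 0 -1; 0 0 -1.5 0 0 0 -1; 0 0 0 0 0 0 -1"
}}

```text
clock: 11.7
ee_pos: [0.4645, -0.4237, 0.0408]
eef_rot: [-1.223, -1.22, 1.218]
contact_force: [-0.1, -0.7, -0.6]
width: 0.0221
```

>>> {"op": "carry_out", "data": {
  "deltas": "0 0 -0.4 0 0 0 -1; 0 0 0 0 0 0 -1"
}}

```text
clock: 11.9
ee_pos: [0.4666, -0.4242, 0.0403]
eef_rot: [-1.228, -1.223, 1.219]
contact_force: [-0.3, -0.1, -0.3]
width: 0.0223
```

```bash
python3 look.py w14; python3 - <<'E'
from h import *
s=read_state();print(s["qpos"],s["qvel"],s["tau"],s["moment"])
d=snapshot("scene");cv2.imwrite("pics/s14.png",cv2.resize(d["img"][180:380,40:320,::-1],None,fx=2.8,fy=2.8))
E
```

```text
[ 0.4666 -0.4242  0.0403] 0.022259234727910113 11.9
[[-0.0103  0.018  -0.9998]
 [ 0.9998 -0.0145 -0.0105]
 [-0.0147 -0.9997 -0.0178]]
[285.1204 264.5986] [ 260  225   51   74 2798] [ 0.4503 -0.4234  0.075 ]
[-0.47950783  0.56917833 -0.21776372  0.00711021 -0.75968427 -1.08570875] [-0.00285608 -0.00076     0.00473994  0.00221266  0.00576919  0.00166751] [-7.24267540e-02 -4.26890016e+01  1.38572967e+01  3.05503763e+00
 -1.34402770e-02 -9.93546928e-04] [ 0.04296242  0.01252621 -0.01554806]
```

View pics/s14.png

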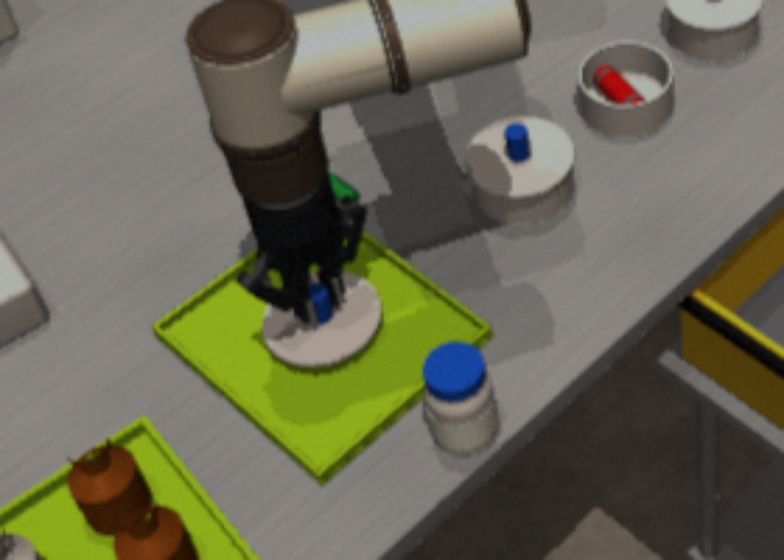

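View pics/w14.png

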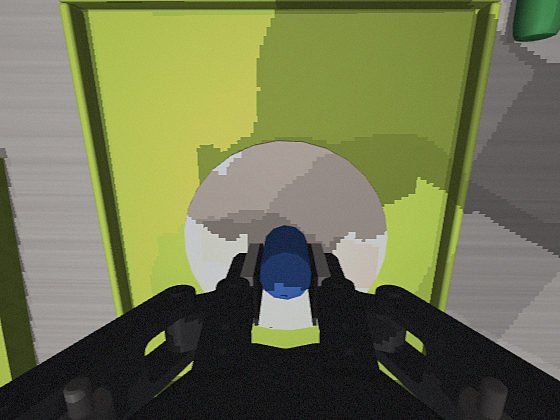

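>>> {"op": "carry_out", "data": {
  "deltas": "-0.8 0 -1 0.8 1 -0.5 -1; 0 0 0 0 0 0 -1"
}}

```text
clock: 12.2
ee_pos: [0.4588, -0.4247, 0.0314]
eef_rot: [-1.211, -1.211, 1.21]
contact_force: [-1.1, 0.6, -0.6]
width: 0.0218
```

>>> {"op": "carry_out", "data": {
  "deltas": "0 0 -0.5 0 0 0 -1; 0 0 0 0 0 0 -1"
}}

```text
clock: 12.4
ee_pos: [0.4589, -0.4253, 0.0262]
eef_rot: [-1.212, -1.211, 1.21]
contact_force: [-0.4, 0.1, -1.1]
width: 0.0223
```

Release, then rise and look.

>>> {"op": "carry_out", "data": {
  "deltas": "0 0 0 0 0 0 1; 0 0 0 0 0 0 1; 0 0 0 0 0 0 1; 0 0 0 0 0 0 1; 0 0 0 0 0 0 1; 0 0 2 0 0 0 1; 0 0 4 0 0 0 1; 0 0 4 0 0 0 1"
}}

```text
clock: 13.2
ee_pos: [0.4548, -0.4227, 0.1219]
eef_rot: [-1.196, -1.204, 1.209]
contact_force: [0.9, -0.8, 0.5]
width: 0.0856
```

```bash
python3 look.py w15; python3 - <<'E'
from h import *
d=snapshot("scene");im=d["img"][130:380,40:320,::-1]
im=cv2.resize(im,None,fx=2.4,fy=2.4)
def circ(c,r,z,col):
    p=np.array([proj(d,[c[0]+r*np.cos(a),c[1]+r*np.sin(a),z]) for a in np.linspace(0,6.28,60)])
    cv2.polylines(im,[((p-[40,130])*2.4).astype(np.int32)],True,col,1)
circ((.458,-.4245),.056,.014,(255,0,0))
circ((.474,-.008),.052,.05,(255,0,0))
cv2.imwrite("pics/s15.png",im)
b,m,l=blobs(d["img"],(105,150,60),(125,255,255));print([(c,st[4]) for c,st in b])
E
```

```text
[ 0.4548 -0.4227  0.1219] 0.08564577764111589 13.2
[[ 0.0001 -0.0109 -0.9999]
 [ 1.      0.0065  0.    ]
 [ 0.0065 -0.9999  0.0109]]
[281.1341 215.3346] [266 194  31  39 768] [ 0.4443 -0.4246  0.075 ]
[(array([294.57575758, 173.5       ]), np.int32(66)), (array([224.40506329, 230.49367089]), np.int32(79)), (array([151.86458333, 289.94791667]), np.int32(96)), (array([201.72804533, 312.23796034]), np.int32(353))]
```

View pics/s15.png

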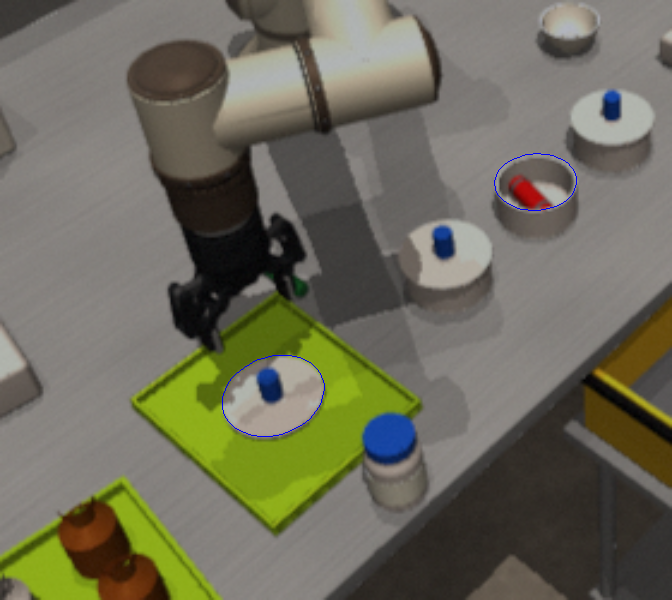

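The lid lies flat in the tray; its predicted outline at floor height matches the picture. Now I'll go round behind tub A.

>>> {"op": "carry_out", "data": {
  "deltas": "-0.5 0 4.5 -0.4 -0.6 0 0.2; -0.8 4 3 0 0 0 0.2; -0.9 4.6 0 0 0 0 0.2; -0.9 4.6 0 0 0 0 0.2; -0.9 4.6 0 0 0 0 0.2; -0.9 4.6 0 0 0 0 0.2; -0.9 4.6 0 0 0 0 0.2; -0.9 4.6 0 0 0 0 0.2"
}}

```text
clock: 14.1
ee_pos: [0.3893, -0.104, 0.2031]
eef_rot: [-1.235, -1.212, 1.2]
contact_force: [1.2, 0.6, 0.4]
width: 0.0514
```

```bash
python3 look.py w16
```

```text
[ 0.3893 -0.104   0.2031] 0.05144443686884423 14.1
[[ 0.0097  0.0197 -0.9998]
 [ 0.9999 -0.0098  0.0095]
 [-0.0096 -0.9998 -0.0198]]
[ 11.1699 238.3938] [  0 230  26  20 259] [ 0.4292 -0.3711  0.075 ]
[ 10.5  249.25] [  5 245  11   9  28] [ 0.4407 -0.3749  0.075 ]
[541.623  269.4688] [518 252  42  37 817] [0.4652 0.147  0.075 ]
```

>>> {"op": "carry_out", "data": {
  "deltas": "-0.3 4.8 -1 0.6 1.1 0.5 0.2; -0.3 4.8 -1 0 0 0 0.2; 0 0 -3 0 0 0 0.2; 0 0 0 0 0 0 0.2"
}}

```text
clock: 14.55
ee_pos: [0.382, -0.0013, 0.1548]
eef_rot: [-1.203, -1.229, 1.213]
contact_force: [-1.6, -1.1, 0.3]
width: 0.0513
```

```bash
python3 look.py w17
```

```text
[ 0.382  -0.0013  0.1548] 0.05126637540915516 14.55
[[-0.0158  0.0076 -0.9998]
 [ 0.9999  0.0061 -0.0157]
 [ 0.006  -1.     -0.0077]]
[459.3604 297.5431] [440 287  42  30 197] [0.4534 0.1471 0.075 ]
[ 79.4954 312.2738] [ 57 292  51  44 862] [ 0.4713 -0.173   0.075 ]
```

View pics/w17.png

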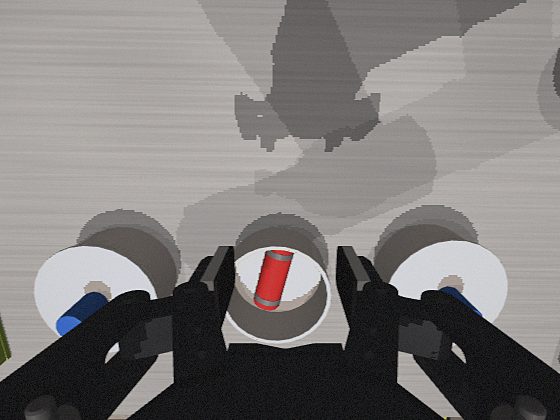

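>>> {"op": "carry_out", "data": {
  "deltas": "-0.7 -0.7 -4 -0.3 0.4 -0.9 0.2; 0 0 -4 0 0 0 0.2; 0 0 -2 0 0 0 0.2; 0 0 0 0 0 0 0.2"
}}

```text
clock: 15.0
ee_pos: [0.3837, -0.0096, 0.0604]
eef_rot: [-1.223, -1.224, 1.192]
contact_force: [-0.8, -0.3, -0.4]
width: 0.0514
```

```bash
python3 look.py w18
```

```text
[ 0.3837 -0.0096  0.0604] 0.051446120018463166 15.0
[[ 0.0042  0.0213 -0.9998]
 [ 1.      0.0049  0.0043]
 [ 0.005  -0.9998 -0.0213]]
[554.0678 366.2712] [546 362  14  11  59] [0.4381 0.1313 0.075 ]
```

>>> {"op": "carry_out", "data": {
  "deltas": "-1 0.1 -2 -0.3 1.2 0.2 0.2; 0 0 0 0 0 0 0.2"
}}

```text
clock: 15.25
ee_pos: [0.3783, -0.0082, 0.0445]
eef_rot: [-1.216, -1.216, 1.201]
contact_force: [-0.3, -0.2, -0.2]
width: 0.0512
```

>>> {"op": "carry_out", "data": {
  "deltas": "0 0 -1.6 0 0 0 0.2; 0 0 0 0 0 0 0.2"
}}

```text
clock: 15.45
ee_pos: [0.3827, -0.0075, 0.032]
eef_rot: [-1.22, -1.224, 1.194]
contact_force: [0.7, -0.1, 0.2]
width: 0.051
```

```bash
python3 look.py w19; python3 - <<'E'
from h import *
t=snapshot("top");cv2.imwrite("pics/t19.png",cv2.resize(t["img"][140:340,170:420,::-1],None,fx=3,fy=3))
E
```

```text
[ 0.3827 -0.0075  0.032 ] 0.050966053942932514 15.45
[[ 0.0022  0.0193 -0.9998]
 [ 1.      0.0058  0.0023]
 [ 0.0058 -0.9998 -0.0193]]
```

View pics/w19.png

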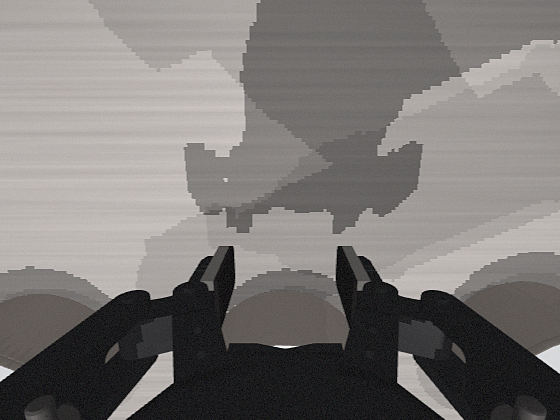

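View pics/t19.png

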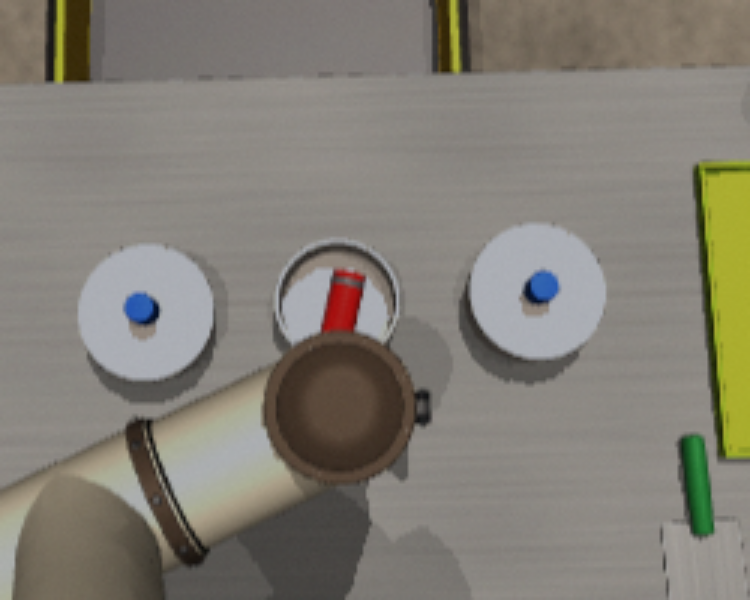

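>>> {"op": "carry_out", "data": {
  "deltas": "-0.3 0 -1 -0.3 1.1 0 0.2; 0 0 0 0 0 0 0.2"
}}

```text
clock: 15.75
ee_pos: [0.3827, -0.0064, 0.0247]
eef_rot: [-1.213, -1.215, 1.202]
contact_force: [-1.1, -0.2, 0.1]
width: 0.0512
```

>>> {"op": "carry_out", "data": {
  "deltas": "1 0 0 0 0 0 0.2; 1 0 0 0 0 0 0.2; 1 0 0 0 0 0 0.2; 1 0 0 0 0 0 0.2; 1 0 0 0 0 0 0.2; 0 0 0 0 0 0 0.2"
}}

```text
clock: 16.35
ee_pos: [0.438, -0.0064, 0.0252]
eef_rot: [-1.213, -1.216, 1.203]
contact_force: [-0.3, -0.3, -0.1]
width: 0.0513
```

```bash
python3 look.py w20; python3 - <<'E'
from h import *
t=snapshot("top");cv2.imwrite("pics/t20.png",cv2.resize(t["img"][140:340,170:420,::-1],None,fx=3,fy=3))
t=snapshot("scene");cv2.imwrite("pics/s20.png",cv2.resize(t["img"][130:330,120:400,::-1],None,fx=2.8,fy=2.8))
E
```

```text
[ 0.438  -0.0064  0.0252] 0.051289578209278416 16.35
[[ 0.0008  0.0076 -1.    ]
 [ 1.      0.0031  0.0008]
 [ 0.0031 -1.     -0.0076]]
```

View pics/t20.png

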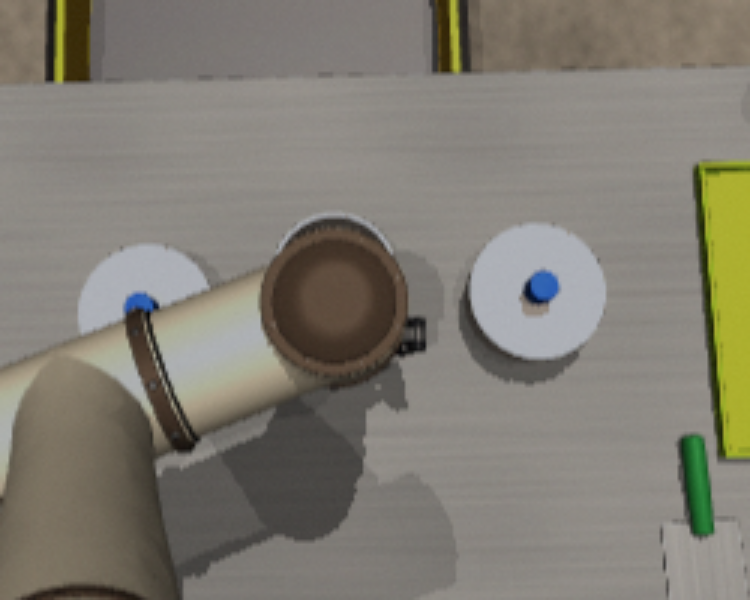

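View pics/s20.png

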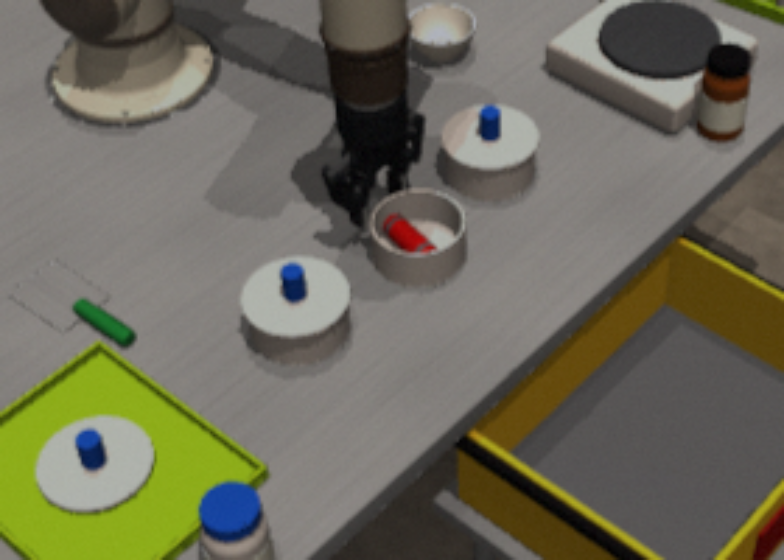

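>>> {"op": "carry_out", "data": {
  "deltas": "1.2 0 0 0 0.2 0 0.2; 1.2 0 0 0 0.2 0 0.2; 1.2 0 0 0 0 0 0.2; 1.2 0 0 0 0 0 0.2; 1.2 0 0 0 0 0 0.2; 1.2 0 0 0 0 0 0.2; 1 0 0 0 0 0 0.2; 0 0 0 0 0 0 0.2"
}}

```text
clock: 17.3
ee_pos: [0.5196, -0.0077, 0.0246]
eef_rot: [-1.203, -1.203, 1.211]
contact_force: [0.3, 0.3, 0.0]
width: 0.0514
```

```bash
python3 look.py w21; python3 - <<'E'
from h import *
t=snapshot("scene");cv2.imwrite("pics/s21.png",cv2.resize(t["img"][130:330,170:450,::-1],None,fx=2.8,fy=2.8))
E
```

```text
[ 0.5196 -0.0077  0.0246] 0.05138842277334227 17.3
[[ 0.0014 -0.0078 -1.    ]
 [ 1.      0.0013  0.0014]
 [ 0.0013 -1.      0.0078]]
```

View pics/s21.png

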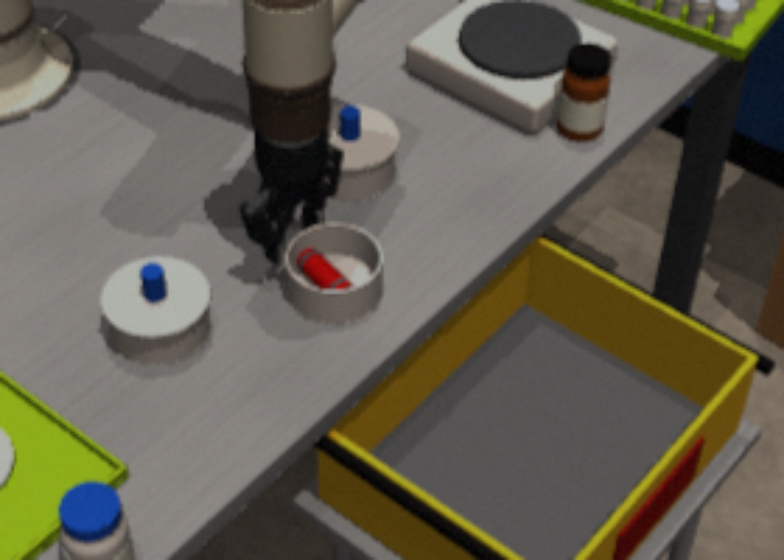

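>>> {"op": "carry_out", "data": {
  "deltas": "1.2 0 0 0 -0.4 0 0.2; 1.2 0 0 0 0 0 0.2; 1.2 0 0 0 0 0 0.2; 1.2 0 0 0 0 0 0.2; 1 0 0 0 0 0 0.2; 1 0 0 0 0 0 0.2; 0.7 0 0 0 0 0 0.2; 0 0 0 0 0 0 0.2"
}}

```text
clock: 18.2
ee_pos: [0.5974, -0.0082, 0.0241]
eef_rot: [-1.206, -1.205, 1.21]
contact_force: [0.3, 0.3, 0.0]
width: 0.0512
```

```bash
python3 look.py w22; python3 - <<'E'
from h import *
t=snapshot("scene");cv2.imwrite("pics/s22.png",cv2.resize(t["img"][130:330,170:450,::-1],None,fx=2.8,fy=2.8))
E
```

```text
[ 0.5974 -0.0082  0.0241] 0.0512054684944156 18.2
[[ 0.0013 -0.0047 -1.    ]
 [ 1.      0.0005  0.0013]
 [ 0.0005 -1.      0.0047]]
```

View pics/s22.png

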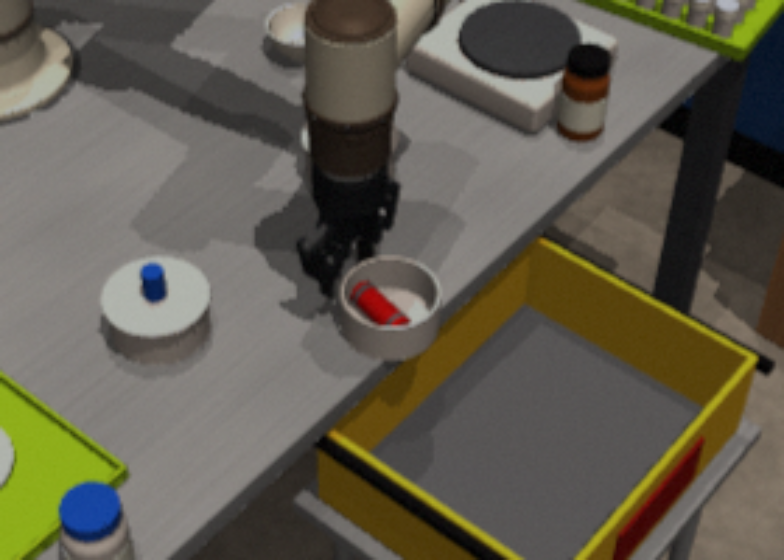

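>>> {"op": "carry_out", "data": {
  "deltas": "1.2 0 0 0 0 0 0.2; 1.5 0 0 0 0 0 0.2; 1.5 0 0 0 0 0 0.2; 1.5 0 0 0 0 0 0.2; 1.5 0 0 0 0 0 0.2; 0 0 0 0 0 0 0.2; 0 0 0 0 0 0 0.2"
}}

```text
clock: 19.0
ee_pos: [0.6657, -0.0082, 0.0242]
eef_rot: [-1.201, -1.2, 1.213]
contact_force: [-0.2, 0.9, -0.7]
width: 0.0515
```

```bash
python3 - <<'E'
from h import *
t=snapshot("scene");cv2.imwrite("pics/s23.png",cv2.resize(t["img"][130:380,170:450,::-1],None,fx=2.4,fy=2.4))
E
```

```text
(no output)
```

View pics/s23.png

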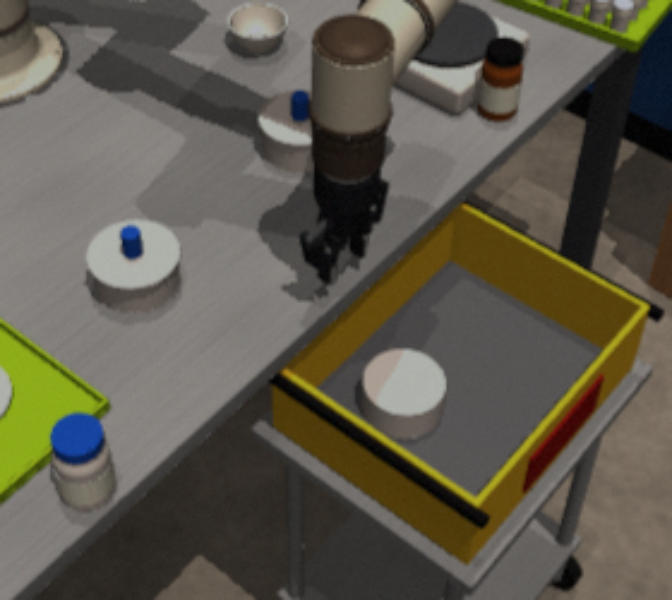

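The tub dropped into the bin and sits upside down around (403,390), with the cartridge presumably under it. I'll raise the arm clear and check everything.

>>> {"op": "carry_out", "data": {
  "deltas": "0 0 3 0 0 0 0.2; -1 0 4.5 0 0 0 0.2; -2 0 4 0 0 0 0.2; -3 0 4 0 0 0 0.2; -4 0 3 0 0 0 0.2; -4 0 0 0 0 0 0.2; 0 0 0 0 0 0 0.2"
}}

```text
clock: 19.75
ee_pos: [0.5135, -0.0093, 0.2102]
eef_rot: [-1.195, -1.194, 1.217]
contact_force: [0.1, 1.3, -0.6]
width: 0.0512
```

```bash
python3 - <<'E'
from h import *
np.set_printoptions(precision=4,suppress=True)
print(read_state()["ee_pos"])
d=snapshot("scene");t=snapshot("top");save(t,"t24");save(d,"s24")
for n,x in(("t",t),("s",d)):
    b,m,l=blobs(x["img"],(105,150,60),(125,255,255));print(n,[(c.round(1),st[4]) for c,st in b])
    hsv=cv2.cvtColor(x["img"],cv2.COLOR_RGB2HSV);r=cv2.inRange(hsv,(0,180,90),(4,255,255))|cv2.inRange(hsv,(176,180,90),(180,255,255))
    n_,l,st,c=cv2.connectedComponentsWithStats(r);print([(c[i],st[i][4]) for i in range(1,n_) if st[i][4]>15])
im=cv2.resize(d["img"][130:380,60:340,::-1],None,fx=2.4,fy=2.4)
def circ(c,r,z):
    p=np.array([proj(d,[c[0]+r*np.cos(a),c[1]+r*np.sin(a),z]) for a in np.linspace(0,6.28,60)])
    cv2.polylines(im,[((p-[60,130])*2.4).astype(np.int32)],True,(255,0,0),1)
circ((.458,-.4245),.056,.014);circ((.4765,-.1715),.056,.055);circ((.4651,.1511),.056,.055)
cv2.imwrite("pics/s24b.png",im)
E
```

```text
[ 0.5135 -0.0093  0.2102]
t [(array([446.3, 162.7]), np.int32(356)), (array([350.9, 235. ]), np.int32(70)), (array([216.1, 242.3]), np.int32(71)), (array([452. , 242.8]), np.int32(67))]
[(array([  5.5345, 284.069 ]), np.int32(116))]
s [(array([294.7, 173.4]), np.int32(64)), (array([224.3, 230.5]), np.int32(80)), (array([151.8, 289.9]), np.int32(98)), (array([201.8, 312.2]), np.int32(351))]
[(array([366.2973,  83.6216]), np.int32(37)), (array([357.6923,  88.7436]), np.int32(39)), (array([ 20.7647, 175.1176]), np.int32(17)), (array([405.6415, 303.8679]), np.int32(53))]
```

View pics/s24b.png

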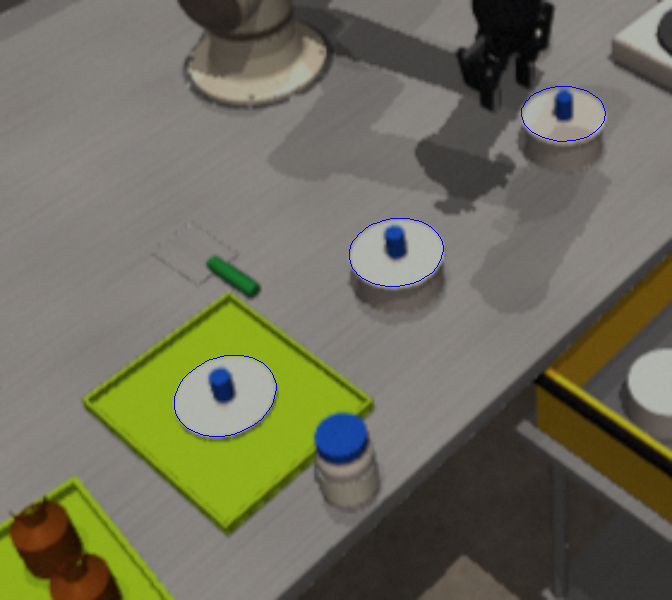

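View pics/t24.png

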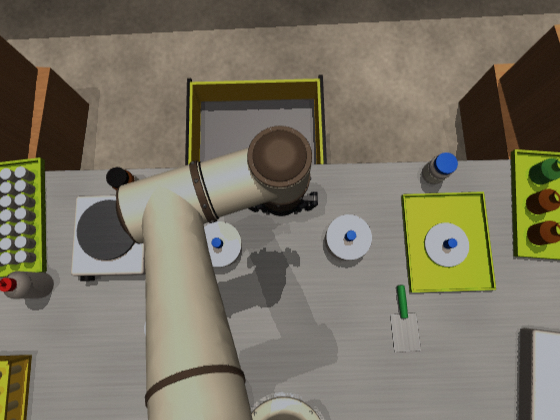

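>>> {"op": "carry_out", "data": {
  "deltas": "0 0 0 0 0 0 0.2; 0 0 0 0 0 0 0.2; 0 0 0 0 0 0 0.2; 0 0 0 0 0 0 0.2"
}}

```text
clock: 20.25
ee_pos: [0.5202, -0.0086, 0.2089]
eef_rot: [-1.198, -1.195, 1.217]
contact_force: [-0.3, 0.6, -0.3]
width: 0.0512
```

```bash
python3 - <<'E'
from cell import close_job
print(close_job())
E
```

```text
the job is handed in; nothing more can be done
None
```

The job is done and handed in at 20.25 s. I opened the right-hand tub first, found a whitish cartridge and put its lid back. The red cartridge was in the middle tub. I laid that lid in the green tray, then slid the tub over the far edge with two fingertips until it dropped into the yellow bin.

**Tub and cartridge:** The tub came to rest upside down in the bin. I could not see the red cartridge afterwards. It is presumably under the tub, since no red showed elsewhere on the bench or in the visible part of the bin.

**Tray lid:** It lies flat in the tray; its predicted level outline matched the scene picture.

**Other tubs:** Lids B and C sit level. Tub B was never touched. My first grasp at tub C's knob missed and may have nudged that tub. Its lid is within about 4 mm of where it started. One view put the tub itself 6–12 mm off, which disagrees, but either figure is well inside the limit.

**Other items:** In the last pictures the reagent jar and spatula looked unmoved. The amber jar was only partly visible and the mortar was hidden behind the arm; both looked in place in the previous scene view.

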